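# Power up the home cinema in order

### The arm

A 6-joint arm with a two-finger parallel gripper is mounted at the origin on the work surface. World frame = base frame: x ahead of the robot, y to its left, z up, the work surface at z = 0. Lengths are in m, angles in degrees, forces in N, time in s.
With the tool pointing down it reaches from about 0.35 to 0.875 m from the base axis. Payload 4.2 kg.
Tool frame: the origin (TCP) lies at the very end of the fingers, on their centre line; the grasp point (between the pads) lies 19 mm behind it (r.hold_point_z is the distance from the TCP to the grasp point, in m); z points along the fingers, y is the direction in which the jaws open and shut (so a half turn about z gives the same grasp; the last joint's range is limited). The gripper opens to 87 mm and grips with 3 to 60 N. Pads are 19 mm wide; open, the fingers measure 117 mm over their backs; the gripper's body (75 mm by 190 mm) begins 51 mm behind the grasp point.
Start: joints at [78.071, 22.042, 0.453, 0, -68.411, -14.817], TCP at [0.281, 0.558, 0.223] pointing down, gripper open.
Joint ranges: [-179.83, 179.83], [-69.29, 118.12], [-61.27, 80.66], [-181.25, 117.63], [-171.15, -9.14], [-177.46, 177.46]. Speed limits (degrees/s): [159.86, 159.86, 180, 180, 180, 180].

### API

Orientations are given as a 3x3 rotation matrix whose columns are the frame's x, y, z axes.
In Python, from station import r, cams, ticket gives the robot as it stands.
- The arm moves only by the tool drive_tool, never from a script. Its argument "deltas" is a list of rows, each an object of numbers: "dx", "dy", "dz": the shift along the tool's x, y, z in m; "wx", "wy", "wz": the turn, a rotation vector about the tool's x, y, z in degrees. A call has 1 to 20 rows; each row is the pose to reach, as a shift and turn from the pose commanded when the call began, along the tool's axes at that moment; what a row does not reach only later rows make up. A row lasts 1/10 s, in which the tool goes at most 50 mm and 8.59 degrees, less where a joint would pass 70% of its speed; a pose out of reach is approached as far as the arm can. A call with a gripper value outside its range is refused whole. "gripper" is the opening, from 0 (shut) to 1 (fully open), set as the call begins (left out, the last holds). The fingers move at their own pace and stop on an object; the grip force is fixed at half the most. Time passes only in rows, so rows that repeat a pose let the fingers close. It gives the time, the measured TCP pose, the force and the opening at its end, in the units of the state.
- r.sense(): the state, without advancing time (a new reading comes with each control period).
- cams.capture(name): name is "side" or "top" or "wrist"; returns the picture (420x560x3 uint8, red, green, blue); there is no depth.
- cams.camera_model(name): a dict with "intrinsics" (3x3 intrinsics, pixels), "extrinsics" (4x4, takes a point from world to camera coordinates); the wrist camera has in their place "T_tool_cam" (4x4, takes a point from camera to tool coordinates, whose origin is the TCP and whose axes are the flange's). Camera axes: x right, y down, z forward; pixel columns grow to the right and rows downward; lengths in m; the calibration is good to about 2 mm. The wrist camera is an equidistant fisheye: a pixel r from the principal point sees the ray r / f radians off the axis. A picture is of the moment at which its call begins: read the wrist's pose just before it. camera_model takes no time and is no camera call.
- ticket.finish_job(): hands the job in, once; it reports no verdict.
The state is a dict: "time_s": time; "joints": joint angles; "joint_velocities": joint speeds; "effort": joint torques, N m; "tcp_pos": TCP position; "ee_rot": TCP orientation; "wrist_force": force on the tool from outside, world axes, zero at the start; "moment": the same for the moment, N m; "gripper_width": opening from 0.0 (shut) to 1.0 (fully open).
Only numpy, scipy, OpenCV 4.12 (cv2) and the standard library are available. Lean on these libraries where they do the work, as an engineer would, in place of code of your own. Each camera call takes 0.05 s, during which the arm holds its last target.

### The job

Power up the home cinema for tonight's film, in the proper order: first switch on the mains plate's big main rocker by pressing its raised end fully down, then press the projector's standby key all the way in and let it spring back, and last push the amplifier's square power button fully in, so that the speakers do not thump. Only press these three controls: leave every other key and switch as it is, do not lift or shift the projector or the amplifier, and leave the things lying around where they are.

Things in the scene. Friction and masses are not known exactly. Their poses are not given: they have to be found in the camera images.
- mains_plate: Mains plate, 88 (x) x 148 (y) mm, fixed to the worktop on a white box; metal face 40 mm above the worktop. Stands left or right of the projector, the amplifier on the other side. Origin: centre of its underside, z up. On its face: the big main rocker at (0, 36) mm, a three-slot outlet at (-10, -36) mm with a small rocker at (27, -36) mm.
- main_rocker (a joint): The big white rocker, 38 mm long (plate's x), 28 mm wide, pivoting at its middle about the plate's y. 0 = off: the +x half is tilted up 20 degrees, its edge 9.5 mm above the plate, the -x half level 3 mm above it. 0.35 rad = on: +x half level, 3 mm above the plate, the other up. Stays where pushed (0.045 N m friction, 3 N at the press point); on above 0.28.
- main_rocker_end (a point): Press point on the surface of the main rocker's raised half, on its centre line, 14 mm from the pivot; moves with it. Off: 7.8 mm above the plate, 13 mm from the rocker's middle towards the plate's +x; on: 3 mm above the plate. Axes: the rocker's own, parallel to the plate's when off.
- socket_rocker (a joint): The small rocker (18 x 12 mm) beside the outlet of the mains plate. Rad, 0 = as it is now; must not be pushed over (0.1 or more).
- projector: White projector, 250 (x) x 290 (y) x 110 mm high, 3.8 kg, loose on four rubber feet, lens on the +x side. Origin: centre of its underside, z up. In a grey strip in its top along the edge nearest the robot (x = -80 mm), from left to right seen from the robot: the round standby key at y = +90, the 48 mm round navigation pad at y = 0, two small 16 mm keys at y = -65 and -98 mm.
- proj_power (a joint): The projector's standby key: round, black, 24 mm across, alone at the left (+y) end of the key row. m, 0 = out, 0.004 = fully in; counts as pressed above 0.0028. A spring pushes it back (2 N at first, 5 N fully in).
- proj_power_top (a point): Centre of the top of the standby key, 6.5 mm above the projector's top (116.5 mm above the worktop) when out, 2.5 mm above it when fully in; axes parallel to the projector's.
- nav_pad (a joint): The projector's navigation pad, 48 mm across, 5 mm proud, 3 mm travel. m, 0 = out; must not be pressed (0.0015 or more).
- menu_key (a joint): Small 16 mm key at y = -65 mm on the projector, 5 mm proud, 3 mm travel. m, 0 = out; must not be pressed (0.0015 or more).
- input_key (a joint): Small 16 mm key at y = -98 mm on the projector, 5 mm proud, 3 mm travel. m, 0 = out; must not be pressed (0.0015 or more).
- amplifier: Silver power amplifier with dark finned sides, 220 (x) x 180 (y) x 78 mm high, 4.2 kg, loose on rubber feet, a level knob on its front (-x) face. Origin: centre of its underside, z up. Ventilation slots in the rear half of its top; the square power button in the front left of the top, at (-70, 35) mm.
- amp_power (a joint): The amplifier's power button: square, black, 24 x 24 mm, in a 1.5 mm high bezel 36 mm square. m, 0 = out, 0.005 = fully in; counts as in above 0.004. It moves against 3.5 N and stays where it is pushed; it cannot be pulled out again.
- amp_power_top (a point): Centre of the top of the amplifier's power button, 8 mm above the amplifier's top (86 mm above the worktop) when out, 3 mm above it when in; axes parallel to the amplifier's.
- remote_white: Silver remote control, 135 x 38 x 12 mm, lying loose, a bystander. Origin: centre of its underside.
- remote_black: Black remote control, 165 x 46 x 18 mm, lying loose, a bystander. Origin: centre of its underside.
- tumbler: Glass tumbler, 74 mm across, 95 mm high, a bystander. Origin: centre of its underside.
- torch: Dark metal torch, 130 mm long, 34 mm thick, lying, a bystander. Origin: under its middle.
- nut_jar: Amber glass jar with a metal lid, 60 mm across, 85 mm high, a bystander. Origin: centre of its underside.
- blower: Black rubber lens blower, 60 mm across, 115 mm high, standing, a bystander. Origin: centre of its underside.

How it is judged (in metres and radians):
On the way, in this order (a step that is already met when the one before it is completed fails the run):
1. the main rocker is pushed over to on (value of joint main_rocker above 0.28 rad and contact force between the fingers and mains_plate above 0.3 N), for 0.05 s.
2. with the mains on, the projector's standby key is pressed in by the fingers (value of joint proj_power above 0.0028 m and contact force between the fingers and projector above 0.3 N), for 0.05 s.
3. the standby key has sprung back out (value of joint proj_power below 0.001 m), for 0.05 s.
4. the amplifier's power button is pushed in (value of joint amp_power above 0.004 m and contact force between the fingers and amplifier above 0.3 N), for 0.05 s.
At the end, for the whole second after the job is handed in: The main rocker is on (above 0.28 rad), the amplifier's button is in (above 4 mm), the standby key is back out (under 1 mm), no other key or switch is pushed, the projector and the amplifier are at rest within 10 mm of where they stood, and the bystanders within 15 mm (value of joint main_rocker above 0.28 rad and value of joint amp_power above 0.004 m and value of joint proj_power below 0.001 m and value of joint socket_rocker below 0.1 rad and value of joint each of nav_pad, menu_key, input_key below 0.0015 m and distance of each of projector, amplifier from where it was at the start of the episode below 0.01 m and linear speed of each of projector, amplifier below 0.01 m/s and distance of each of remote_white, remote_black, tumbler, torch, nut_jar, blower from where it was at the start of the episode below 0.015 m); the robot touches nothing.
It fails at once if the projector's key or the amplifier's button is pressed while the main rocker is off (value of joint any of proj_power, amp_power above 0.002 m and value of joint main_rocker below 0.28 rad).
It fails at once if the amplifier's button is already in when the projector's key is pressed (value of joint each of amp_power, proj_power above 0.002 m).
It fails at once if another key or switch is pushed (value of joint socket_rocker above 0.1 rad or value of joint any of nav_pad, menu_key, input_key above 0.0015 m).
It fails at once if the projector or the amplifier is shifted or lifted by 10 mm (distance of any of projector, amplifier from where it was at the start of the episode above 0.01 m).
It fails at once if a thing lying around is shifted or lifted by 15 mm (distance of any of remote_white, remote_black, tumbler, torch, nut_jar, blower from where it was at the start of the episode above 0.015 m).
It also fails if it takes over 48 s, if anything falls off the work surface, if the arm or the gripper's body presses on something with over 40 N, if the wrist force passes 120 N, or if a joint passes its speed limit or range.

## Working session

There is one attempt and no reset: what is moved stays moved. The work goes in short steps, Python scripts to look and compute and a tool call to move; the robot and the scene stay as the last step left them, time stands still between calls to the robot, and variables do not carry over. Pictures are saved under pics/ and viewed, and the job is handed in when it is done.

Besides the shell and the picture viewer there is one more tool, called after ">>>" by a JSON object that holds its "method" and its "body", one argument or row to a line. drive_tool: Moves the arm, as the interface text tells. Its arguments: {"type":"object","properties":{"deltas":{"type":"array","items":{"type":"object","properties":{"dx":{"type":"number"},"dy":{"type":"number"},"dz":{"type":"number"},"wx":{"type":"number"},"wy":{"type":"number"},"wz":{"type":"number"}}}},"gripper":{"type":"number"}},"required":["deltas"]}

```bash
mkdir -p pics; ls; python3 - <<'E'
from station import r,cams,ticket
import cv2
s=r.sense();print(s['time_s'],s['tcp_pos'],s['ee_rot'],s['wrist_force'],s['gripper_width'])
for n in ['top','side','wrist']:
    im=cams.capture(n);cv2.imwrite(f'pics/{n}0.png',im[:,:,::-1]);m=cams.camera_model(n);print(n,m)
E
```

```text
pics
0.0 [0.28096617 0.55760681 0.22144641] [[ 8.92920275e-01 -4.50213888e-01 -9.15341448e-04]
 [-4.50214810e-01 -8.92918007e-01 -2.01451701e-03]
 [ 8.96386731e-05  2.21090336e-03 -9.99997552e-01]] [ 0.14904678  0.1297851  -0.66911821] 1.0024410866745783
top {'intrinsics': array([[495.34395577,   0.        , 272.97604154],
       [  0.        , 495.34395577, 214.36857209],
       [  0.        ,   0.        ,   1.        ]]), 'extrinsics': array([[-2.23849071e-02, -9.99746460e-01,  2.43539598e-03,
        -7.21096393e-04],
       [-9.85935569e-01,  2.16719898e-02, -1.65714750e-01,
         5.13190818e-01],
       [ 1.65619955e-01, -6.11065282e-03, -9.86170721e-01,
         1.37937976e+00],
       [ 0.00000000e+00,  0.00000000e+00,  0.00000000e+00,
         1.00000000e+00]])}
side {'intrinsics': array([[387.62620774,   0.        , 277.17361179],
       [  0.        , 387.62620774, 210.98130677],
       [  0.        ,   0.        ,   1.        ]]), 'extrinsics': array([[ 0.76350216, -0.64579091, -0.00430741, -0.38508526],
       [-0.37190425, -0.43422054, -0.82045095,  0.24434501],
       [ 0.52796939,  0.62801801, -0.5717007 ,  0.84621543],
       [ 0.        ,  0.        ,  0.        ,  1.        ]])}
wrist {'intrinsics': array([[325.1922621 ,   0.        , 282.45089272],
       [  0.        , 325.1922621 , 215.76677311],
       [  0.        ,   0.        ,   1.        ]]), 'T_tool_cam': array([[ 9.30971317e-04, -9.56889448e-01, -2.90450886e-01,
         8.02832329e-02],
       [ 9.99999511e-01,  7.94080867e-04,  5.89164183e-04,
         5.27098751e-04],
       [-3.33123498e-04, -2.90451293e-01,  9.56889720e-01,
        -1.61048586e-01],
       [ 0.00000000e+00,  0.00000000e+00,  0.00000000e+00,
         1.00000000e+00]])}
```

View pics/top0.png

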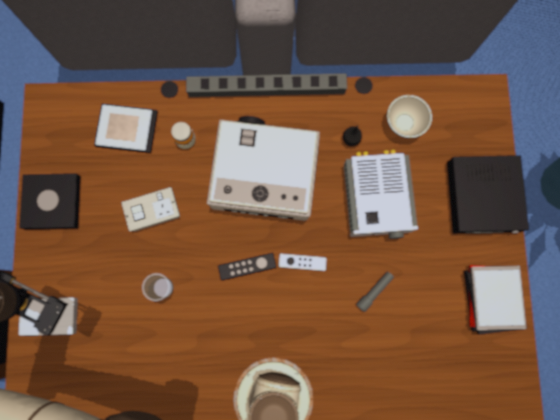

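View pics/side0.png

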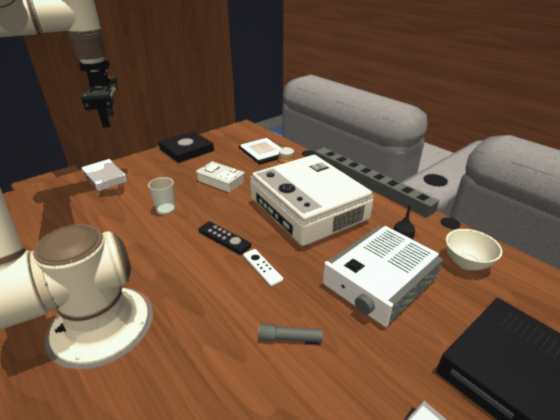

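View pics/wrist0.png

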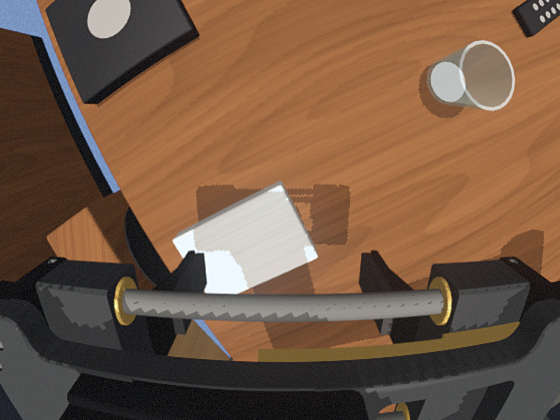

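```bash
python3 - <<'E'
import cv2,numpy as np
t=cv2.imread('pics/top0.png');s=cv2.imread('pics/side0.png')
def c(im,x0,y0,x1,y1,n,k):
    cv2.imwrite('pics/'+n,cv2.resize(im[y0:y1,x0:x1],None,fx=k,fy=k,interpolation=cv2.INTER_CUBIC))
c(t,110,170,200,240,'c1.png',8);c(t,200,110,330,225,'c2.png',5);c(t,335,140,430,245,'c3.png',5);c(s,185,150,255,200,'c4.png',10)
E
```

```text
(no output)
```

View pics/c1.png

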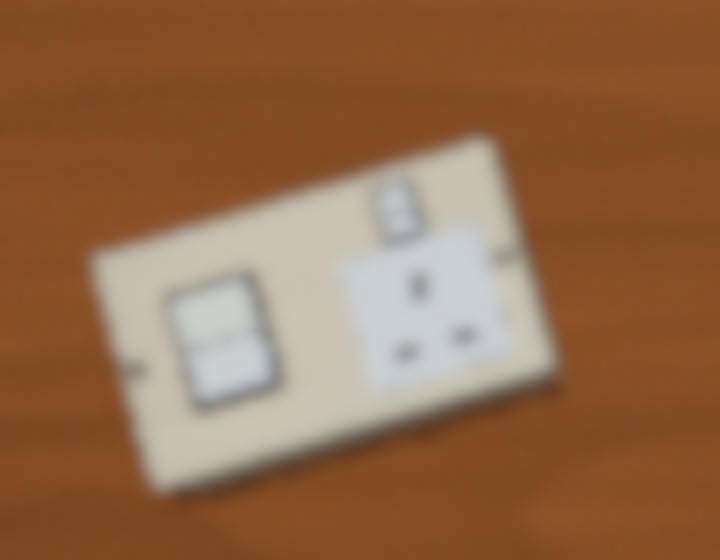

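View pics/c2.png

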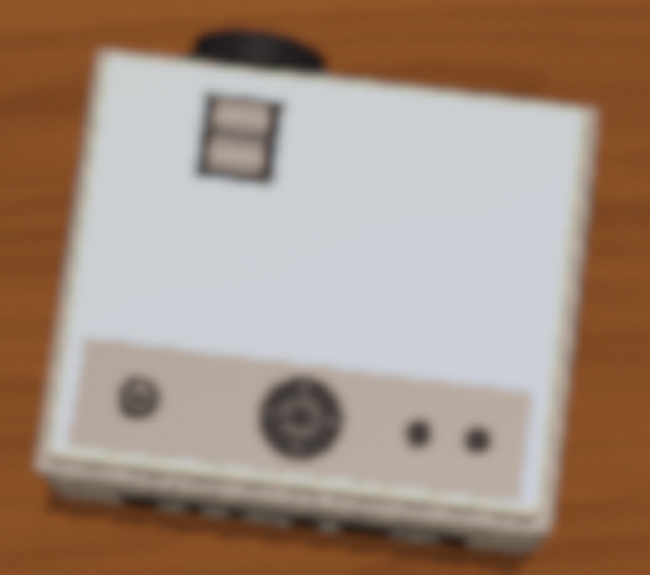

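View pics/c3.png

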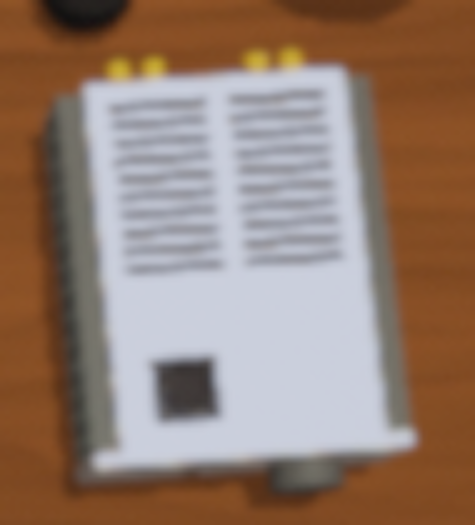

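View pics/c4.png

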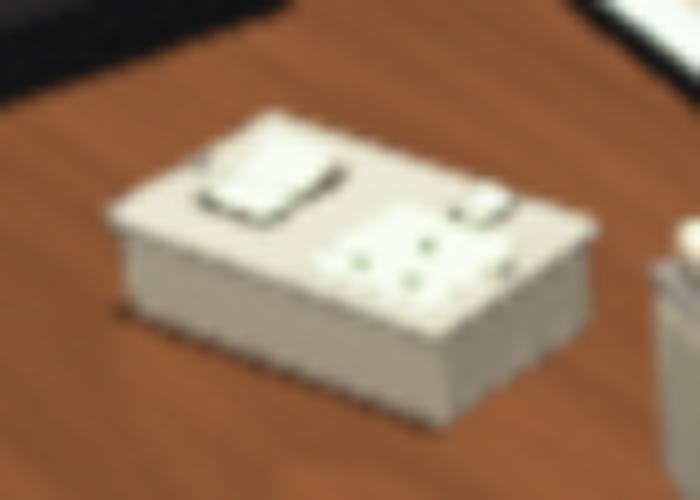

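```bash
cat > h.py <<'E'
import numpy as np
from station import r,cams,ticket
def ray(n,uv):
    m=cams.camera_model(n);K=np.array(m['intrinsics']);E=np.array(m['extrinsics']);R,t=E[:3,:3],E[:3,3]
    return -R.T@t, R.T@np.linalg.solve(K,[*uv,1.])
def onz(n,uv,z):
    o,d=ray(n,uv);return o+d*(z-o[2])/d[2]
def proj(n,p):
    m=cams.camera_model(n);c=m['extrinsics'][:3,:3]@p+m['extrinsics'][:3,3];q=m['intrinsics']@c;return q[:2]/q[2]
def cr(uv,x0,y0,k): return ((uv[0]+.5)/k-.5+x0,(uv[1]+.5)/k-.5+y0)
E
python3 - <<'E'
from h import *
np.set_printoptions(precision=4,suppress=True)
def rect(P,nm):
    print(nm,'centre',P.mean(0),'sides',[np.linalg.norm(P[i]-P[i-1]) for i in range(4)])
P=np.array([onz('top',cr(c,110,170,8),.040) for c in [(92,252),(490,138),(558,372),(155,490)]])
rect(P,'plate');ey=(P[0]-P[1])+(P[3]-P[2]);print('yaw',np.degrees(np.arctan2(-ey[0],ey[1])));
yaw=np.arctan2(-ey[0],ey[1]);R=np.array([[np.cos(yaw),-np.sin(yaw),0],[np.sin(yaw),np.cos(yaw),0],[0,0,1]])
c=P.mean(0);pr=c+R@[.013,.036,.0078];print('rocker end',pr,'middle direct',onz('top',cr((222,340),110,170,8),.043),'model',c+R@[0,.036,.003],'small',onz('top',cr((398,210),110,170,8),.043),c+R@[.027,-.036,.003])
print('side px rocker end',proj('side',pr),'side of plate corners',[proj('side',p) for p in P])
# projector
k=onz('top',cr((138,398),200,110,5),.1165);n=onz('top',cr((301,417),200,110,5),.115);m=onz('top',cr((419,434),200,110,5),.115);i=onz('top',cr((478,441),200,110,5),.115)
print('key',k,'nav',n,'menu',m,'in',i,'d',[np.linalg.norm(k-q) for q in(n,m,i)])
d=k-i;print('proj yaw',np.degrees(np.arctan2(-d[0],d[1])),'side px key',proj('side',k),proj('side',n))
P=np.array([onz('top',cr(c,200,110,5),.110) for c in [(100,50),(597,107),(548,525),(38,468)]]);rect(P,'projector')
# amp
b=onz('top',cr((186,388),335,140,5),.086);print('amp btn',b,'side px',proj('side',b))
P=np.array([onz('top',cr(c,335,140,5),.078) for c in [(55,95),(372,72),(415,435),(92,458)]]);rect(P,'amp')
E
```

```text
plate centre [0.5382 0.3415 0.04  ] sides [np.float64(0.0907026396437008), np.float64(0.1482846714955397), np.float64(0.09027411355152763), np.float64(0.1488938342046613)]
yaw 15.335748410971648
rocker end [0.5412 0.3796 0.0478] middle direct [0.5283 0.3772 0.043 ] model [0.5286 0.3762 0.043 ] small [0.5745 0.3148 0.043 ] [0.5737 0.3139 0.043 ]
side px rocker end [214.4688 164.5192] side of plate corners [array([212.6563, 160.0413]), array([245.193 , 171.3668]), array([228.2844, 182.7655]), array([194.8967, 170.3207])]
key [0.5734 0.1123 0.1165] nav [0.5611 0.0231 0.115 ] menu [ 0.5502 -0.0413  0.115 ] in [ 0.5456 -0.0735  0.115 ] d [np.float64(0.0900306367845657), np.float64(0.15540522807789575), np.float64(0.18794643220246132)]
proj yaw -8.515072160468605 side px key [270.3437 172.8982] [287.0858 186.5613]
projector centre [0.6372 0.0109 0.11  ] sides [np.float64(0.2421197471245765), np.float64(0.2821967926419084), np.float64(0.24046648648359661), np.float64(0.28124325291291424)]
amp btn [ 0.4918 -0.2865  0.086 ] side px [354.5454 261.9479]
amp centre [ 0.564  -0.3189  0.078 ] sides [np.float64(0.20949464345750307), np.float64(0.1822149363353985), np.float64(0.21014186284846295), np.float64(0.1810904202120233)]
```

```bash
python3 - <<'E'
import cv2
s=cv2.imread('pics/side0.png')
def c(im,x0,y0,x1,y1,n,k):
    cv2.imwrite('pics/'+n,cv2.resize(im[y0:y1,x0:x1],None,fx=k,fy=k,interpolation=cv2.INTER_CUBIC))
c(s,250,155,350,225,'c5.png',8);c(s,330,230,400,290,'c6.png',8)
E
```

```text
(no output)
```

View pics/c5.png

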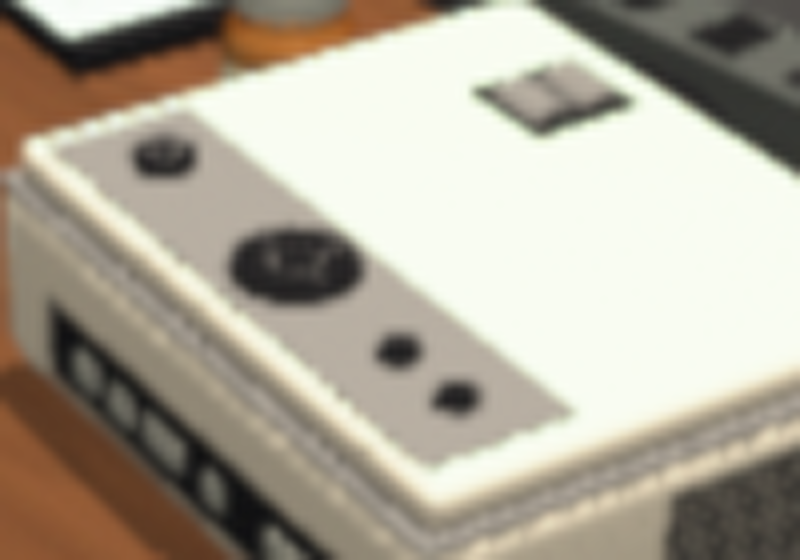

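View pics/c6.png

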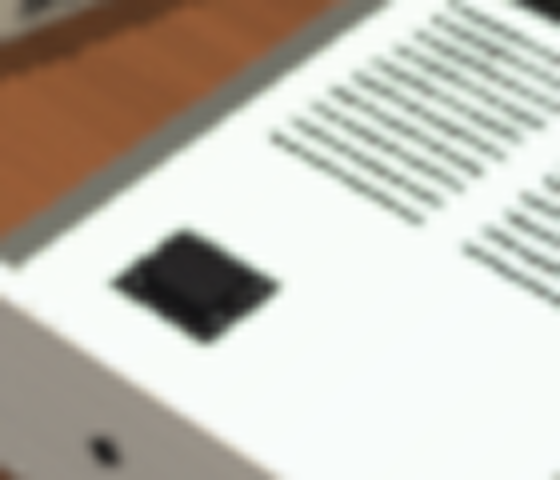

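>>> {"method": "drive_tool", "body": {
  "deltas": [
    {"dx":0.02,"dy":0.003,"dz":0.003,"wz":-3},
    {"dx":0.06,"dy":0.008,"dz":0.01,"wz":-8},
    {"dx":0.1,"dy":0.013,"dz":0.015,"wz":-14},
    {"dx":0.14,"dy":0.018,"dz":0.022,"wz":-20},
    {"dx":0.18,"dy":0.023,"dz":0.03,"wz":-26},
    {"dx":0.22,"dy":0.028,"dz":0.036,"wz":-31},
    {"dx":0.26,"dy":0.033,"dz":0.043,"wz":-36},
    {"dx":0.295,"dy":0.037,"dz":0.048,"wz":-40},
    {"dx":0.31,"dy":0.039,"dz":0.05,"wz":-42.1},
    {"dx":0.3134,"dy":0.0397,"dz":0.05,"wz":-42.1},
    {"dx":0.3134,"dy":0.0397,"dz":0.05,"wz":-42.1},
    {"dx":0.3134,"dy":0.0397,"dz":0.05,"wz":-42.1},
    {"dx":0.3134,"dy":0.0397,"dz":0.05,"wz":-42.1}
  ],
  "gripper": 0
}}

```text
schema error: expected keys dx, dy, dz, wx, wy, wz
```

```bash
cat >> h.py <<'E'
def wpix(p,s):
    m=cams.camera_model('wrist');T=np.array(m['T_tool_cam']);K=m['intrinsics']
    pt=np.array(s['ee_rot']).T@(np.array(p)-s['tcp_pos']);c=T[:3,:3].T@(pt-T[:3,3])
    th=np.arctan2(np.hypot(c[0],c[1]),c[2]);d=c[:2]/np.hypot(c[0],c[1]);return K[:2,2]+K[0,0]*th*d
def wonz(uv,z,s):
    m=cams.camera_model('wrist');T=np.array(m['T_tool_cam']);K=m['intrinsics']
    q=np.array(uv)-K[:2,2];rr=np.hypot(*q);th=rr/K[0,0];c=np.array([*(q/rr*np.sin(th)),np.cos(th)])
    R=np.array(s['ee_rot']);d=R@T[:3,:3]@c;o=s['tcp_pos']+R@T[:3,3];return o+d*(z-o[2])/d[2]
E
python3 - <<'E'
from h import *
import cv2
s=r.sense();print(s['time_s'],s['tcp_pos'],s['ee_rot'],s['wrist_force'],s['gripper_width'])
im=cams.capture('wrist')[:,:,::-1];cv2.imwrite('pics/w1.png',im)
print(wpix([.5409,.3801,.0478],s),wpix([.5284,.3767,.043],s),wpix(s['tcp_pos']+np.array(s['ee_rot'])[:,2]*1e-6,s))
E
```

```text
0.15 [0.2810544  0.55773228 0.22172573] [[ 8.92952426e-01 -4.50150572e-01 -6.54108161e-04]
 [-4.50151034e-01 -8.92951095e-01 -1.54580543e-03]
 [ 1.11758602e-04  1.67477817e-03 -9.99998591e-01]] [-0.48416988  0.06589112  0.85452485] 0.9994142103080051
[319.84729328 -75.6668945 ] [327.44888506 -66.66019349] [281.26004436 270.31610495]
```

View pics/w1.png

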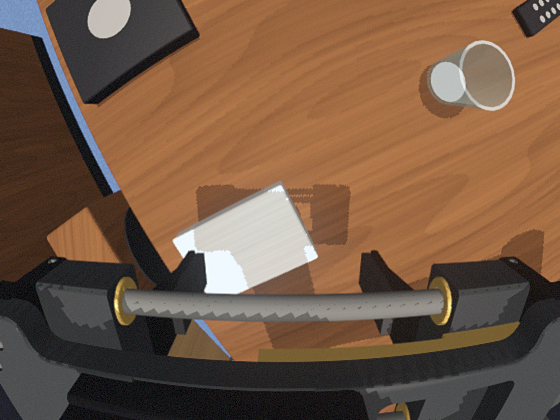

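The call was refused because rows need all six keys, so the arm hasn't moved. The picture is still the start view, fingers open over the white box. I'll resend it with every key.

>>> {"method": "drive_tool", "body": {
  "deltas": [
    {"dx":0.02,"dy":0.003,"dz":0.003,"wx":0,"wy":0,"wz":-3},
    {"dx":0.06,"dy":0.008,"dz":0.01,"wx":0,"wy":0,"wz":-8},
    {"dx":0.1,"dy":0.013,"dz":0.015,"wx":0,"wy":0,"wz":-14},
    {"dx":0.14,"dy":0.018,"dz":0.022,"wx":0,"wy":0,"wz":-20},
    {"dx":0.18,"dy":0.023,"dz":0.03,"wx":0,"wy":0,"wz":-26},
    {"dx":0.22,"dy":0.028,"dz":0.036,"wx":0,"wy":0,"wz":-31},
    {"dx":0.26,"dy":0.033,"dz":0.043,"wx":0,"wy":0,"wz":-36},
    {"dx":0.295,"dy":0.037,"dz":0.048,"wx":0,"wy":0,"wz":-40},
    {"dx":0.31,"dy":0.039,"dz":0.05,"wx":0,"wy":0,"wz":-42.1},
    {"dx":0.3134,"dy":0.0397,"dz":0.05,"wx":0,"wy":0,"wz":-42.1},
    {"dx":0.3134,"dy":0.0397,"dz":0.05,"wx":0,"wy":0,"wz":-42.1},
    {"dx":0.3134,"dy":0.0397,"dz":0.05,"wx":0,"wy":0,"wz":-42.1},
    {"dx":0.3134,"dy":0.0397,"dz":0.05,"wx":0,"wy":0,"wz":-42.1}
  ],
  "gripper": 0
}}

```text
time_s: 1.5
tcp_pos: [0.5424, 0.3826, 0.173]
ee_rot: [[0.964, 0.266, 0.0], [0.266, -0.964, 0.0], [0.0, -0.0, -1.0]]
wrist_force: [0.0, 1.2, -0.1]
gripper_width: 0.014
```

```bash
python3 - <<'E'
from h import *
import cv2
s=r.sense();print(s['time_s'],s['tcp_pos'],s['ee_rot'],s['wrist_force'],s['gripper_width'])
im=cams.capture('wrist')[:,:,::-1];cv2.imwrite('pics/w2.png',im)
print(wpix([.5409,.3801,.0478],s),wpix([.5284,.3767,.043],s),wpix(s['tcp_pos']+np.array(s['ee_rot'])[:,2]*1e-6,s))
E
```

```text
1.5 [0.54239125 0.3825882  0.17296856] [[ 9.63952107e-01  2.66075652e-01  2.88116731e-04]
 [ 2.66075499e-01 -9.63952072e-01  4.80744480e-04]
 [ 4.05645121e-04 -3.86753851e-04 -9.99999843e-01]] [ 0.0247086   1.17783237 -0.08697577] 0.013511109960758522
[283.87268469 210.58854451] [283.76712131 222.41685409] [281.2854925  269.56795485]
```

View pics/w2.png

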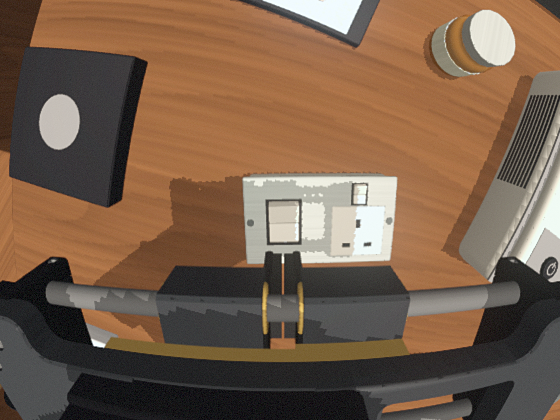

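>>> {"method": "drive_tool", "body": {
  "deltas": [
    {"dx":0,"dy":0.002,"dz":0.02,"wx":0,"wy":0,"wz":0},
    {"dx":0,"dy":0.002,"dz":0.05,"wx":0,"wy":0,"wz":0},
    {"dx":0,"dy":0.002,"dz":0.08,"wx":0,"wy":0,"wz":0},
    {"dx":0,"dy":0.002,"dz":0.1,"wx":0,"wy":0,"wz":0},
    {"dx":0,"dy":0.002,"dz":0.11,"wx":0,"wy":0,"wz":0},
    {"dx":0,"dy":0.002,"dz":0.115,"wx":0,"wy":0,"wz":0},
    {"dx":0,"dy":0.002,"dz":0.119,"wx":0,"wy":0,"wz":0},
    {"dx":0,"dy":0.002,"dz":0.122,"wx":0,"wy":0,"wz":0},
    {"dx":0,"dy":0.002,"dz":0.125,"wx":0,"wy":0,"wz":0},
    {"dx":0,"dy":0.002,"dz":0.127,"wx":0,"wy":0,"wz":0},
    {"dx":0,"dy":0.002,"dz":0.129,"wx":0,"wy":0,"wz":0},
    {"dx":0,"dy":0.002,"dz":0.13,"wx":0,"wy":0,"wz":0},
    {"dx":0,"dy":0.002,"dz":0.13,"wx":0,"wy":0,"wz":0},
    {"dx":0,"dy":0.002,"dz":0.13,"wx":0,"wy":0,"wz":0}
  ],
  "gripper": 0
}}

```text
time_s: 2.95
tcp_pos: [0.5446, 0.3804, 0.0433]
ee_rot: [[0.964, 0.265, 0.002], [0.265, -0.964, 0.002], [0.002, -0.001, -1.0]]
wrist_force: [2.2, 1.0, 3.1]
gripper_width: 0.006
```

>>> {"method": "drive_tool", "body": {
  "deltas": [
    {"dx":0,"dy":0,"dz":0.001,"wx":0,"wy":0,"wz":0},
    {"dx":0,"dy":0,"dz":0.002,"wx":0,"wy":0,"wz":0},
    {"dx":0,"dy":0,"dz":0.002,"wx":0,"wy":0,"wz":0}
  ]
}}

```text
time_s: 3.25
tcp_pos: [0.5446, 0.3804, 0.0431]
ee_rot: [[0.964, 0.266, 0.002], [0.266, -0.964, 0.001], [0.003, -0.001, -1.0]]
wrist_force: [-0.9, 0.2, 12.0]
gripper_width: 0.004
```

>>> {"method": "drive_tool", "body": {
  "deltas": [
    {"dx":0,"dy":0,"dz":-0.005,"wx":0,"wy":0,"wz":0},
    {"dx":0,"dy":0,"dz":-0.025,"wx":0,"wy":0,"wz":0},
    {"dx":0,"dy":0,"dz":-0.06,"wx":0,"wy":0,"wz":0},
    {"dx":0,"dy":0,"dz":-0.1,"wx":0,"wy":0,"wz":0},
    {"dx":0,"dy":0,"dz":-0.13,"wx":0,"wy":0,"wz":0},
    {"dx":0,"dy":0,"dz":-0.14,"wx":0,"wy":0,"wz":0},
    {"dx":0,"dy":0,"dz":-0.14,"wx":0,"wy":0,"wz":0},
    {"dx":0,"dy":0,"dz":-0.14,"wx":0,"wy":0,"wz":0}
  ]
}}

```text
time_s: 4.05
tcp_pos: [0.5423, 0.3788, 0.178]
ee_rot: [[0.964, 0.264, -0.004], [0.264, -0.964, -0.003], [-0.005, 0.002, -1.0]]
wrist_force: [0.1, -0.7, -0.5]
gripper_width: 0.01
```

```bash
python3 - <<'E'
from h import *
import cv2
s=r.sense();print(s['time_s'],s['tcp_pos'],s['ee_rot'],s['wrist_force'],s['gripper_width'])
im=cams.capture('wrist')[:,:,::-1];im2=cams.capture('side')[:,:,::-1]
cv2.imwrite('pics/w3.png',np.hstack([cv2.resize(im[150:280,220:420],(400,260)),cv2.resize(im2[150:215,170:270],(400,260),interpolation=cv2.INTER_CUBIC)]))
k=np.array([.5734,.1123,.1165]);R=np.array(s['ee_rot'])
cy,sy=np.cos(np.radians(-8.5)),np.sin(np.radians(-8.5))
print('to key hover',R.T@(np.array([.5734,.1123,.175])-s['tcp_pos']))
E
```

```text
4.05 [0.54231654 0.37877236 0.17803131] [[ 0.96443122  0.26429957 -0.00426247]
 [ 0.26428943 -0.96443935 -0.00279828]
 [-0.00485048  0.00157222 -0.999987  ]] [ 0.08438898 -0.67675887 -0.54947175] 0.01012700386806004
to key hover [-0.04043326  0.26520701  0.00364444]
```

View pics/w3.png

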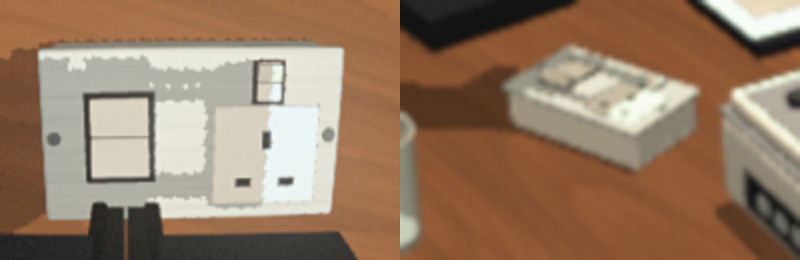

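```bash
python3 - <<'E'
import cv2,numpy as np
from h import *
im=cams.capture('wrist')[:,:,::-1];t=cams.capture('side')[:,:,::-1]
a=cv2.imread('pics/w2.png')[190:250,255:315];b=im[190:250,255:315]
s=cv2.imread('pics/side0.png')[155:185,190:230];t=t[155:185,190:230]
f=lambda x:cv2.resize(x,(400,300),interpolation=cv2.INTER_CUBIC)
cv2.imwrite('pics/cmp.png',np.vstack([np.hstack([f(a),f(b)]),np.hstack([f(s),f(t)])]))
E
```

```text
(no output)
```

View pics/cmp.png

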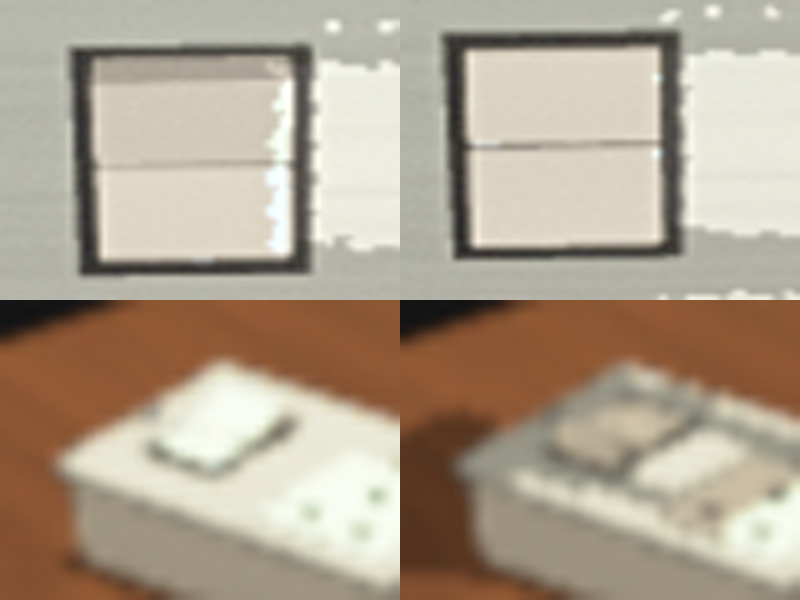

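>>> {"method": "drive_tool", "body": {
  "deltas": [
    {"dx":-0.003,"dy":0.02,"dz":0,"wx":0,"wy":0,"wz":2},
    {"dx":-0.008,"dy":0.055,"dz":0,"wx":0,"wy":0,"wz":5},
    {"dx":-0.014,"dy":0.095,"dz":0,"wx":0,"wy":0,"wz":9},
    {"dx":-0.02,"dy":0.135,"dz":0,"wx":0,"wy":0,"wz":13},
    {"dx":-0.027,"dy":0.175,"dz":0,"wx":0,"wy":0,"wz":17},
    {"dx":-0.033,"dy":0.215,"dz":0,"wx":0,"wy":0,"wz":20},
    {"dx":-0.038,"dy":0.248,"dz":0,"wx":0,"wy":0,"wz":23},
    {"dx":-0.0404,"dy":0.262,"dz":0,"wx":0,"wy":0,"wz":23.8},
    {"dx":-0.0404,"dy":0.265,"dz":0,"wx":0,"wy":0,"wz":23.8},
    {"dx":-0.0404,"dy":0.265,"dz":0,"wx":0,"wy":0,"wz":23.8},
    {"dx":-0.0404,"dy":0.265,"dz":0,"wx":0,"wy":0,"wz":23.8},
    {"dx":-0.0404,"dy":0.265,"dz":0,"wx":0,"wy":0,"wz":23.8}
  ]
}}

```text
time_s: 5.45
tcp_pos: [0.5749, 0.1146, 0.1804]
ee_rot: [[0.989, -0.145, -0.0], [-0.145, -0.989, 0.0], [-0.0, -0.0, -1.0]]
wrist_force: [-0.2, 0.1, 0.6]
gripper_width: 0.005
```

```bash
python3 - <<'E'
from h import *
import cv2
s=r.sense();print(s['time_s'],s['tcp_pos'],s['ee_rot'],s['wrist_force'],s['gripper_width'])
im=cams.capture('wrist')[:,:,::-1];cv2.imwrite('pics/w4.png',im)
k=np.array([.5734,.1123,.1165]);R=np.array(s['ee_rot'])
print('key px',wpix(k,s),'nav',wpix([.5611,.0231,.115],s),'to key',R.T@(k-s['tcp_pos']))
E
```

```text
5.45 [0.57493478 0.11464972 0.18040037] [[ 9.89406858e-01 -1.45169082e-01 -8.38599316e-05]
 [-1.45169080e-01 -9.89406861e-01  3.22470471e-05]
 [-8.76528660e-05 -1.97315804e-05 -9.99999996e-01]] [-0.22920005  0.07574365  0.64165159] 0.004578852006140898
key px [284.92489286 232.64523244] nav [401.17900108 230.36261656] to key [-0.00117182  0.00254889  0.06390042]
```

View pics/w4.png

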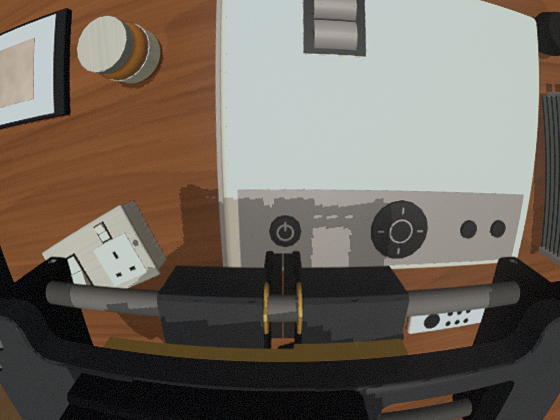

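>>> {"method": "drive_tool", "body": {
  "deltas": [
    {"dx":0,"dy":0.0025,"dz":0.015,"wx":0,"wy":0,"wz":0},
    {"dx":0,"dy":0.0025,"dz":0.035,"wx":0,"wy":0,"wz":0},
    {"dx":0,"dy":0.0025,"dz":0.05,"wx":0,"wy":0,"wz":0},
    {"dx":0,"dy":0.0025,"dz":0.057,"wx":0,"wy":0,"wz":0},
    {"dx":0,"dy":0.0025,"dz":0.06,"wx":0,"wy":0,"wz":0},
    {"dx":0,"dy":0.0025,"dz":0.063,"wx":0,"wy":0,"wz":0},
    {"dx":0,"dy":0.0025,"dz":0.065,"wx":0,"wy":0,"wz":0},
    {"dx":0,"dy":0.0025,"dz":0.067,"wx":0,"wy":0,"wz":0},
    {"dx":0,"dy":0.0025,"dz":0.068,"wx":0,"wy":0,"wz":0},
    {"dx":0,"dy":0.0025,"dz":0.069,"wx":0,"wy":0,"wz":0},
    {"dx":0,"dy":0.0025,"dz":0.069,"wx":0,"wy":0,"wz":0},
    {"dx":0,"dy":0.0025,"dz":0.069,"wx":0,"wy":0,"wz":0}
  ]
}}

```text
time_s: 6.7
tcp_pos: [0.5751, 0.1114, 0.1129]
ee_rot: [[0.989, -0.147, 0.002], [-0.147, -0.989, 0.001], [0.002, -0.001, -1.0]]
wrist_force: [-3.9, 2.2, 7.3]
gripper_width: 0.007
```

>>> {"method": "drive_tool", "body": {
  "deltas": [
    {"dx":0,"dy":0,"dz":0.001,"wx":0,"wy":0,"wz":0},
    {"dx":0,"dy":0,"dz":0.001,"wx":0,"wy":0,"wz":0}
  ]
}}

```text
time_s: 6.9
tcp_pos: [0.5751, 0.1114, 0.1128]
ee_rot: [[0.989, -0.146, 0.002], [-0.146, -0.989, 0.001], [0.002, -0.001, -1.0]]
wrist_force: [-4.7, 1.7, 10.5]
gripper_width: 0.001
```

>>> {"method": "drive_tool", "body": {
  "deltas": [
    {"dx":0,"dy":0,"dz":-0.004,"wx":0,"wy":0,"wz":0},
    {"dx":0,"dy":0,"dz":-0.012,"wx":0,"wy":0,"wz":0},
    {"dx":0,"dy":0,"dz":-0.03,"wx":0,"wy":0,"wz":0},
    {"dx":0,"dy":0,"dz":-0.055,"wx":0,"wy":0,"wz":0},
    {"dx":0,"dy":0,"dz":-0.065,"wx":0,"wy":0,"wz":0},
    {"dx":0,"dy":0,"dz":-0.068,"wx":0,"wy":0,"wz":0},
    {"dx":0,"dy":0,"dz":-0.068,"wx":0,"wy":0,"wz":0},
    {"dx":0,"dy":0,"dz":-0.068,"wx":0,"wy":0,"wz":0}
  ]
}}

```text
time_s: 7.7
tcp_pos: [0.5739, 0.1107, 0.1772]
ee_rot: [[0.989, -0.147, -0.002], [-0.147, -0.989, -0.001], [-0.002, 0.001, -1.0]]
wrist_force: [0.5, 0.4, 0.1]
gripper_width: 0.01
```

```bash
python3 - <<'E'
from h import *
import cv2
s=r.sense();print(s['time_s'],s['tcp_pos'],s['wrist_force'])
im=cams.capture('wrist')[:,:,::-1];cv2.imwrite('pics/w5.png',im)
R=np.array(s['ee_rot']);print(R)
print('key px',wpix([.5734,.1123,.1165],s))
print('btn',onz('top',cr((186,388),335,140,5),.0795),'hover',R.T@(onz('top',cr((186,388),335,140,5),.0795)*[1,1,0]+[0,0,.165]-s['tcp_pos']))
E
```

```text
7.7 [0.57386249 0.11072328 0.17722354] [0.48145273 0.35421465 0.113223  ]
[[ 9.89108901e-01 -1.47166641e-01 -2.35855026e-03]
 [-1.47168646e-01 -9.89111167e-01 -6.99731937e-04]
 [-2.22989121e-03  1.03921574e-03 -9.99996974e-01]]
key px [279.30629966 233.33417772]
btn [ 0.49279671 -0.2878184   0.0795    ] hover [-0.02150279  0.4061195   0.01269358]
```

View pics/w5.png

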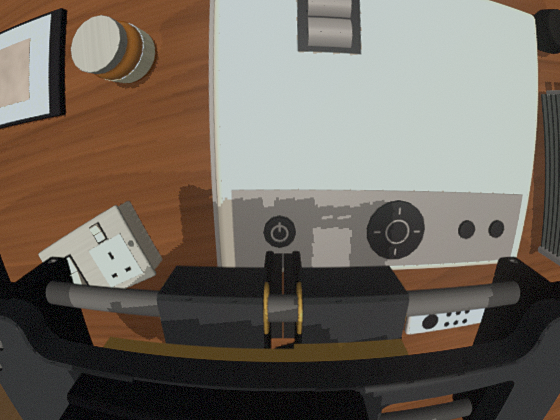

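>>> {"method": "drive_tool", "body": {
  "deltas": [
    {"dx":-0.001,"dy":0.015,"dz":0,"wx":0,"wy":0,"wz":-0.5},
    {"dx":-0.003,"dy":0.045,"dz":0,"wx":0,"wy":0,"wz":-2},
    {"dx":-0.005,"dy":0.09,"dz":0,"wx":0,"wy":0,"wz":-3},
    {"dx":-0.007,"dy":0.135,"dz":0,"wx":0,"wy":0,"wz":-5},
    {"dx":-0.009,"dy":0.18,"dz":0,"wx":0,"wy":0,"wz":-6},
    {"dx":-0.012,"dy":0.225,"dz":0,"wx":0,"wy":0,"wz":-8},
    {"dx":-0.014,"dy":0.27,"dz":0,"wx":0,"wy":0,"wz":-9.5},
    {"dx":-0.017,"dy":0.315,"dz":0,"wx":0,"wy":0,"wz":-11},
    {"dx":-0.019,"dy":0.355,"dz":0,"wx":0,"wy":0,"wz":-12.5},
    {"dx":-0.021,"dy":0.39,"dz":0,"wx":0,"wy":0,"wz":-14},
    {"dx":-0.0215,"dy":0.403,"dz":0,"wx":0,"wy":0,"wz":-14},
    {"dx":-0.0215,"dy":0.406,"dz":0,"wx":0,"wy":0,"wz":-14},
    {"dx":-0.0215,"dy":0.406,"dz":0,"wx":0,"wy":0,"wz":-14},
    {"dx":-0.0215,"dy":0.406,"dz":0,"wx":0,"wy":0,"wz":-14},
    {"dx":-0.0215,"dy":0.406,"dz":0,"wx":0,"wy":0,"wz":-14}
  ]
}}

```text
time_s: 9.25
tcp_pos: [0.4941, -0.2863, 0.1786]
ee_rot: [[0.995, 0.099, 0.0], [0.099, -0.995, 0.0], [0.0, -0.0, -1.0]]
wrist_force: [0.6, 0.4, -0.2]
gripper_width: 0.003
```

```bash
python3 - <<'E'
from h import *
import cv2
s=r.sense();print(s['time_s'],s['tcp_pos'],s['wrist_force'])
im=cams.capture('wrist')[:,:,::-1];cv2.imwrite('pics/w6.png',im)
R=np.array(s['ee_rot']);print(R)
b=np.array([.4925,-.2878,.086]);print('px',wpix(b,s),'to',R.T@(b-s['tcp_pos']))
E
```

```text
9.25 [ 0.49409588 -0.2862763   0.17862292] [ 0.55550313  0.40653609 -0.24225996]
[[ 9.95124655e-01  9.86251177e-02  8.08683087e-05]
 [ 9.86251080e-02 -9.95124653e-01  1.16528926e-04]
 [ 9.19667267e-05 -1.07985162e-04 -9.99999990e-01]]
px [283.2115678  221.19707518] to [-0.00174689  0.00136888  0.09262261]
```

View pics/w6.png

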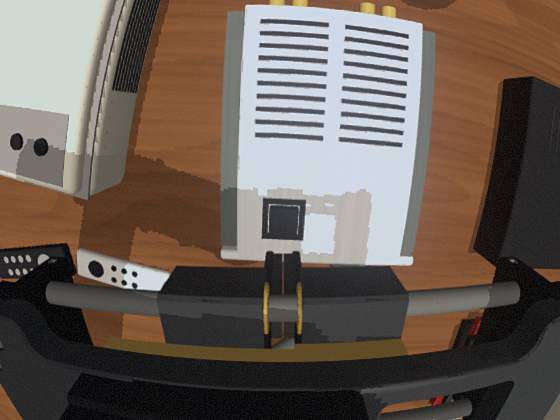

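>>> {"method": "drive_tool", "body": {
  "deltas": [
    {"dx":-0.0015,"dy":0.0015,"dz":0.015,"wx":0,"wy":0,"wz":0},
    {"dx":-0.0015,"dy":0.0015,"dz":0.045,"wx":0,"wy":0,"wz":0},
    {"dx":-0.0015,"dy":0.0015,"dz":0.07,"wx":0,"wy":0,"wz":0},
    {"dx":-0.0015,"dy":0.0015,"dz":0.083,"wx":0,"wy":0,"wz":0},
    {"dx":-0.0015,"dy":0.0015,"dz":0.088,"wx":0,"wy":0,"wz":0},
    {"dx":-0.0015,"dy":0.0015,"dz":0.091,"wx":0,"wy":0,"wz":0},
    {"dx":-0.0015,"dy":0.0015,"dz":0.093,"wx":0,"wy":0,"wz":0},
    {"dx":-0.0015,"dy":0.0015,"dz":0.095,"wx":0,"wy":0,"wz":0},
    {"dx":-0.0015,"dy":0.0015,"dz":0.097,"wx":0,"wy":0,"wz":0},
    {"dx":-0.0015,"dy":0.0015,"dz":0.0985,"wx":0,"wy":0,"wz":0},
    {"dx":-0.0015,"dy":0.0015,"dz":0.099,"wx":0,"wy":0,"wz":0},
    {"dx":-0.0015,"dy":0.0015,"dz":0.099,"wx":0,"wy":0,"wz":0},
    {"dx":-0.0015,"dy":0.0015,"dz":0.099,"wx":0,"wy":0,"wz":0}
  ]
}}

```text
time_s: 10.6
tcp_pos: [0.4933, -0.2893, 0.0814]
ee_rot: [[0.995, 0.097, 0.002], [0.097, -0.995, -0.001], [0.002, 0.001, -1.0]]
wrist_force: [-2.0, 2.7, 7.8]
gripper_width: 0.005
```

>>> {"method": "drive_tool", "body": {
  "deltas": [
    {"dx":0,"dy":0,"dz":0.001,"wx":0,"wy":0,"wz":0},
    {"dx":0,"dy":0,"dz":0.001,"wx":0,"wy":0,"wz":0}
  ]
}}

```text
time_s: 10.8
tcp_pos: [0.4933, -0.2893, 0.0813]
ee_rot: [[0.995, 0.098, 0.002], [0.098, -0.995, -0.001], [0.002, 0.002, -1.0]]
wrist_force: [-2.3, 4.0, 13.7]
gripper_width: 0.001
```

At the stop: 13.7 N with the tip at 81.3 mm, where a fully-in button sits at 81 mm. Now I'll retract straight up and check everything.

>>> {"method": "drive_tool", "body": {
  "deltas": [
    {"dx":0,"dy":0,"dz":-0.004,"wx":0,"wy":0,"wz":0},
    {"dx":0,"dy":0,"dz":-0.015,"wx":0,"wy":0,"wz":0},
    {"dx":0,"dy":0,"dz":-0.045,"wx":0,"wy":0,"wz":0},
    {"dx":0,"dy":0,"dz":-0.085,"wx":0,"wy":0,"wz":0},
    {"dx":0,"dy":0,"dz":-0.11,"wx":0,"wy":0,"wz":0},
    {"dx":0,"dy":0,"dz":-0.12,"wx":0,"wy":0,"wz":0},
    {"dx":0,"dy":0,"dz":-0.12,"wx":0,"wy":0,"wz":0},
    {"dx":0,"dy":0,"dz":-0.12,"wx":0,"wy":0,"wz":0},
    {"dx":0,"dy":0,"dz":-0.12,"wx":0,"wy":0,"wz":0}
  ]
}}

```text
time_s: 11.7
tcp_pos: [0.4913, -0.2887, 0.1965]
ee_rot: [[0.995, 0.096, -0.004], [0.097, -0.995, 0.001], [-0.004, -0.002, -1.0]]
wrist_force: [0.5, -0.0, -0.8]
gripper_width: 0.009
```

```bash
python3 - <<'E'
from h import *
import cv2
s=r.sense();print(s['time_s'],s['tcp_pos'],s['wrist_force'])
w=cams.capture('wrist')[:,:,::-1];t=cams.capture('top')[:,:,::-1];d=cams.capture('side')[:,:,::-1]
cv2.imwrite('pics/w7.png',w);cv2.imwrite('pics/top7.png',t)
f=lambda x:cv2.resize(x,(400,300))
s0=cv2.imread('pics/side0.png');t0=cv2.imread('pics/top0.png')
cv2.imwrite('pics/end.png',np.vstack([np.hstack([f(t),f(cv2.absdiff(t,t0))]),np.hstack([f(d),f(cv2.absdiff(d,s0))])]))
E
```

```text
11.7 [ 0.49132652 -0.2887056   0.19649448] [ 0.48071191 -0.02216417 -0.84476757]
```

View pics/end.png

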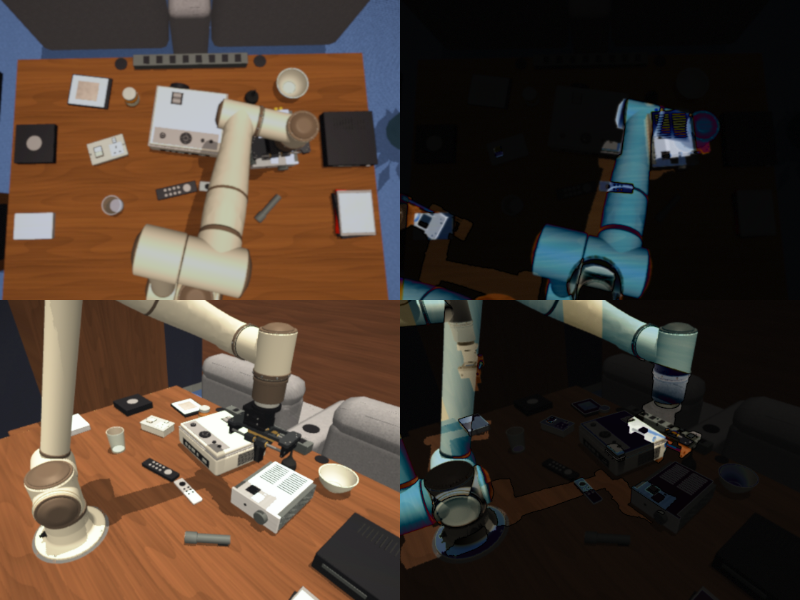

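View pics/w7.png

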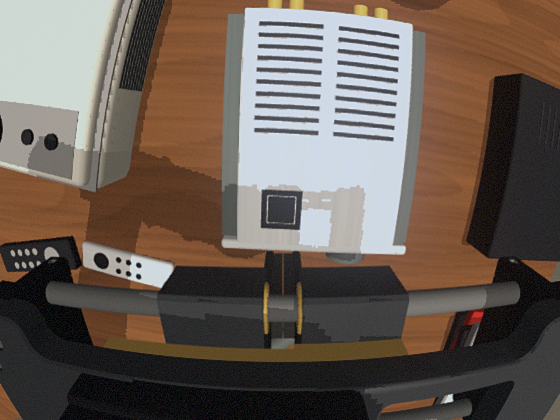

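```bash
python3 -c "
from station import ticket
print(ticket.finish_job())"
```

```text
the job is handed in; nothing more can be done
None
```

I pressed the three controls in the required order and handed the job in at about 11.9 s of the 48 s allowed. Handing in gives no verdict, so the result is not confirmed.

| Control | Fingertip height at the end of the press | Force | What the check showed |
|---|---|---|---|
| Main rocker | 43.1 mm (on = 43 mm) | 12 N | The wrist picture taken afterwards shows its raised end face gone. |
| Standby key | 112.8 mm (fully in = 112.5 mm) | 10.5 N | I backed off and released it. The projector did not visibly move. |
| Amplifier button | 81.3 mm (fully in = 81 mm) | 13.7 N | In the wrist picture it sits flush in its bezel. |

- **Scene check:** Comparing the start and end pictures from the top and side cameras showed only the arm and its shadows changed. The arm hid parts of the amplifier, the projector and the silver remote. The robot ended clear of everything, with the tip at 0.196 m.
- **What didn't go cleanly:** My first move call was refused because rows need all six keys; nothing moved. The side camera put the standby key and amplifier button 1 to 1.5 pixels off the top camera's estimate. The wrist camera agreed with the top camera to within about 2 pixels, so I used those positions.
- **Not checked directly:** I inferred that the standby key sprang back from backing off and the picture afterwards, and did not measure its height.

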